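# Load the carrier plate into the stamping press's slide table

## Robot

A 6-joint arm with a two-finger parallel gripper is mounted at the origin on the work surface. World frame = base frame: x ahead of the robot, y to its left, z up, the work surface at z = 0. Lengths are in m, angles in rad, forces in N, time in s.
With the tool pointing down it reaches from about 0.325 to 0.775 m from the base axis. Payload 5.5 kg.
Tool frame: the origin (TCP) lies between the finger pads; the fingertips stand manip.tcp_to_tips ahead of it and the grasp point (between the pads) lies 6 mm ahead of it (manip.tcp_to_tips is the distance from the TCP to the fingertips, in m); z points along the fingers, y is the line along which they close (so a half turn about z gives the same grasp; the last joint's range is limited). The gripper opens to 88 mm and grips with 3 to 60 N. Pads are 20 mm wide; open, the fingers measure 115 mm over their backs; the gripper's body (75 mm by 178 mm) begins 61 mm behind the grasp point.
Start: joints at [1.166, 0.091, 1.231, -0, 1.82, -0.057], TCP at [0.205, 0.564, 0.248] pointing down, gripper open.
Joint ranges: [-2.87, 2.87], [-0.86, 2.18], [0.17, 2.46], [-1.51, 4.65], [0.06, 2.69], [-2.65, 2.65]. Speed limits (rad/s): [2.57, 2.57, 3.01, 3.14, 3.14, 3.14].

## Interface

Orientations are given as a 3x3 rotation matrix whose columns are the frame's x, y, z axes.
In Python, from station import monitor, viewer, job_done, manip gives the robot as it stands. The module is installed in compiled form; this text tells all that it offers.
- The arm moves only by the tool play_rows, never from a script. Its argument "motion" is one flat list of numbers, 6 for each row, row after row: the shift along the tool's x, y, z in units of 30 mm (1.0 is 30 mm), then the turn, a rotation vector about the tool's x, y, z in units of 6 degrees (1.0 is 6 degrees). In form: [tx, ty, tz, wx, wy, wz, tx, ty, tz, wx, wy, wz, ...]. A call has 1 to 5 rows; each row shifts and turns the commanded pose from where the row before left it, along the tool's axes as they then stand; what a row does not reach is not made up. A row lasts 1/12 s, in which the tool goes at most 41.7 mm and 7.16 degrees, less where a joint would pass 70% of its speed; a pose out of reach is approached as far as the arm can. A call is refused whole if a number of a shift passes 1 or a number of a turn 1, either way. A call with a gripper value outside its range is refused whole. "gripper" is the closure, from 0 (fully open) to 1 (shut), set as the call begins (left out, the last holds). The fingers move at their own pace and stop on an object; the grip force is fixed at half the most. Time passes only in rows, so rows that do not move let the fingers close. It gives the time, the measured TCP pose, the force, the opening and the grip force at its end, in the units of the state.
- monitor.read_state(): the state, without advancing time (a new reading comes with each control period).
- viewer.capture(name): name is "scene" or "top" or "wrist"; returns a dict with "pixels" (400x640x3 uint8, red, green, blue), "fx", "fy", "cx", "cy" (pixels), "extrinsics" (4x4, takes a point from camera to world coordinates); the wrist camera has in their place "hand_eye" (4x4, takes a point from camera to tool coordinates, whose origin is the TCP and whose axes are the flange's). Camera axes: x right, y down, z forward; pixel columns grow to the right and rows downward; lengths in m; the calibration is good to about 2 mm. A picture is of the moment at which its call begins: read the wrist's pose just before it. There is no depth.
- job_done(): hands the job in; it is judged then, once.
The state is a dict: "t": time; "joint_positions": joint angles; "qvel": joint speeds; "tau": joint torques, N m; "ee_pos": TCP position; "tool_rot": TCP orientation; "ft_force": force on the tool from outside, world axes, zero at the start; "moment": the same for the moment, N m; "grip_width": finger opening in m; "grip_force": force on a finger pad.
Only numpy, scipy, OpenCV 4.12 (cv2) and the standard library are available. Lean on these libraries where they do the work, as an engineer would, in place of code of your own. Each camera call takes 0.05 s, during which the arm holds its last target. There are 200 camera calls.

## Task

Load the hot-stamping press: push the blue carrier plate flat along the steel slide table, through the narrow gap between the two guide blocks, until its nose is fully home against the stop bar behind them. Then push the latch with the red knob all the way round until it is fully shut behind the carrier. Do not lift or tip the carrier, and leave the foil roll, the hand stamp and the magnet where they stand.

Things in the scene. Friction and masses are not known exactly. Their poses are not given: they have to be found in the camera images.
- slide_table: The press's slide table: a flat fixed steel plate 480 mm (x) by 660 mm (y) whose top face is 30 mm above the work surface. Origin: under its centre, on the work surface. All the work is on its top.
- guides: Two steel guide blocks and a stop bar, fixed on the slide table. Origin: on the table top, middle of the gap's mouth; x = the way the carrier goes in (world +y within 17 degrees), y left, z up. Blocks: x 0 to 60 mm, |y| 37 to 62 mm, 26 mm high with screws: the gap is 74 mm wide, 60 mm deep, its mouth corners rounded at 10 mm radius.
- stop_face (a point): Middle of the dark stop bar's face, 95 mm along the guides' x from the gap's mouth, 6 mm above the table top: here the middle of the carrier's nose comes to rest. The bar is 100 mm long (y), 18 mm thick, 26 mm high with screws; fixed.
- carrier: Loose blue aluminium plate 110 (x) by 70 (y) by 12 mm, about 0.2 to 0.4 kg, a pale wood blank and brass clips on top (to 18 mm high, set in from all edges). Origin: centre of its underside; x to its nose, the end nearer the gap. Starts 155 to 195 mm before the mouth, up to 30 mm off the middle line, turned up to 20 degrees. Home: origin 40 mm past the mouth.
- carrier_nose (a point): Middle of the carrier's nose end face, 55 mm ahead of its origin, 6 mm above its underside.
- carrier_tail (a point): Middle of the carrier's tail end face, 55 mm behind its origin, 6 mm above its underside. With the carrier home the tail stands out 15 mm before the gap's mouth.
- latch (a joint): Swing latch angle a about its upright pivot: 0 = shut (end stop), grows as it opens; starts at 1.75 to 2.1. Its bar points from the pivot along (-sin a, cos a) in the guides' x, y: shut, it lies across the path (guides' +y), 3 mm behind the home carrier's tail; open, it points back from the gap. Stiff, stays where left, about 1 N at the knob.
- latch_pivot (a point): The latch's pivot axis, fixed beside the path 23 mm before the mouth and 55 mm to its right (x = -23, y = -55 mm of the guides), 12 mm above the table top. Its bolt head is 16 mm across and 18 mm high.
- latch_knob (a point): Centre of the latch's red knob, 45 mm from the pivot, 34 mm above the table top: an upright cylinder 16 mm in diameter, from 26 to 42 mm above the table top, on a 10 mm pin. The bar below is 64 mm long from the pivot, 10 mm wide, from 3 to 13 mm above the table top.
- foil_roll: Bystander: gold foil roll standing on end, 48 mm diameter, 61 mm high, left of the guides; origin at the centre of its underside.
- brass_stamp: Bystander: brass hand stamp with a dark wooden handle, foot 40 by 26 mm, 73 mm high, behind the stop bar; origin at the centre of its underside.
- magnet: Bystander: dark holding magnet with a yellow grip, 45 by 26 by 24 mm, right of the guides; origin at the centre of its underside.
Mind the look-alikes: they are no part of the job. Of the things like the carrier, leave any that is green or turquoise; of the rest the smaller one is meant.

How it is judged:
By the outcome, as a careful person would: the job done as asked, in the order asked, and still so for the second after the job is handed in, with the robot touching nothing.
It also fails if it takes over 72 s, if anything falls off the work surface, if the arm or the gripper's body presses on something with over 40 N, if the wrist force passes 120 N, or if a joint passes its speed limit or range.

## Working session

There is one attempt and no reset: what is moved stays moved. The work goes in short steps, Python scripts to look and compute and a tool call to move; the robot and the scene stay as the last step left them, time stands still between calls to the robot, and variables do not carry over. Pictures are saved under pics/ and viewed, at most 10 in all, crops included, and the job is handed in when it is done.

Besides the shell and the picture viewer there is one more tool, called as name(argument=value, ...) on one line, values as JSON. play_rows: Moves the arm, as the interface text tells. Its arguments: {"type":"object","properties":{"motion":{"type":"array","items":{"type":"number"}},"gripper":{"type":"number"}},"required":["motion"]}

```bash
mkdir -p pics; cat > h.py <<'E'
import numpy as np, cv2
from station import monitor, viewer, job_done, manip
def cap(n,f):
    s=monitor.read_state(); c=viewer.capture(n); 
    cv2.imwrite('pics/'+f,c['pixels'][:,:,::-1])
    if n=='wrist':
        T=np.eye(4);T[:3,:3]=s['tool_rot'];T[:3,3]=s['ee_pos'];E=T@np.array(c['hand_eye'])
    else: E=np.array(c['extrinsics'])
    np.savez('pics/'+f+'.npz',E=E,k=[c['fx'],c['fy'],c['cx'],c['cy']])
def ray(f,u,v,z):
    d=np.load('pics/'+f+'.npz');E=d['E'];fx,fy,cx,cy=d['k']
    r=E[:3,:3]@np.array([(u-cx)/fx,(v-cy)/fy,1]);o=E[:3,3]
    return o+r*(z-o[2])/r[2]
E
python3 - <<'E'
from h import *
cap('top','top1.png');cap('wrist','w1.png')
s=monitor.read_state();print(s['t'],s['ee_pos'],s['tool_rot'],manip.tcp_to_tips,s['ft_force'])
E
```

```text
0.1 [0.20441626 0.56385447 0.24660343] [[-9.40111929e-01  3.40865057e-01 -7.57471596e-04]
 [ 3.40865866e-01  9.40110487e-01 -1.65312412e-03]
 [ 1.48614743e-04 -1.81231792e-03 -9.99998347e-01]] 0.025 [-0.31931627 -1.28684944 -0.58586288]
```

View pics/top1.png

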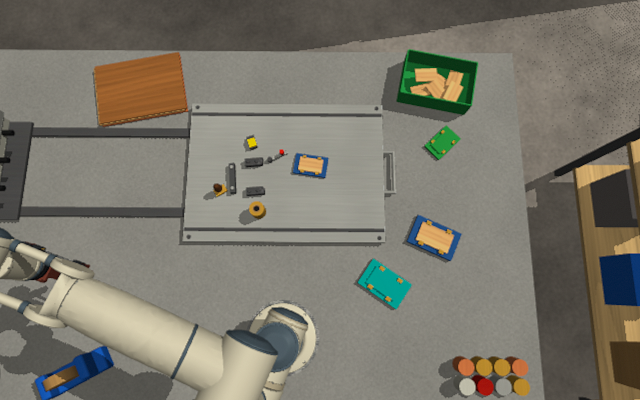

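View pics/w1.png

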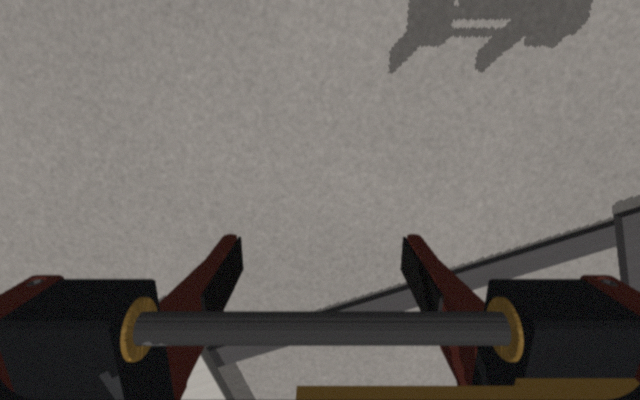

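Top view: the carrier is at about (311,165) and the guides at (254,162) and (256,191). The stop bar is at (232,178), the red knob at (281,153), the roll at (257,210), the stamp at (218,188) and the magnet at (251,143). The wrist camera only sees the floor. I'll enlarge the top view.

```bash
python3 - <<'E'
from h import *
im=cv2.imread('pics/top1.png')[130:225,205:338]
cv2.imwrite('pics/crop1.png',cv2.resize(im,None,fx=6,fy=6,interpolation=cv2.INTER_CUBIC))
for n,u,v,z in [('carrier',311,165,.045),('knob',281.5,152.5,.07),('gR',254,162,.056),('gL',256,191,.056),('stop',232,178,.056),('t1',190,106,.03),('t2',383,242,.03)]: print(n,ray('top1.png',u,v,z).round(4))
d=np.load('pics/top1.png.npz');print(d['E'].round(3),d['k'])
E
```

```text
carrier [ 0.5549 -0.0854  0.045 ]
knob [0.5896 0.0116 0.07  ]
gR [0.5606 0.103  0.056 ]
gL [0.4623 0.0927 0.056 ]
stop [0.5054 0.1731 0.056 ]
t1 [0.7683 0.3366 0.03  ]
t2 [ 0.3017 -0.3215  0.03  ]
[[ 7.000e-03 -9.780e-01  2.080e-01  1.500e-01]
 [-1.000e+00 -7.000e-03  0.000e+00 -1.160e-01]
 [ 1.000e-03 -2.080e-01 -9.780e-01  1.444e+00]
 [ 0.000e+00  0.000e+00  0.000e+00  1.000e+00]] [436.21808435 436.21808435 319.84026512 196.82405454]
```

View pics/crop1.png

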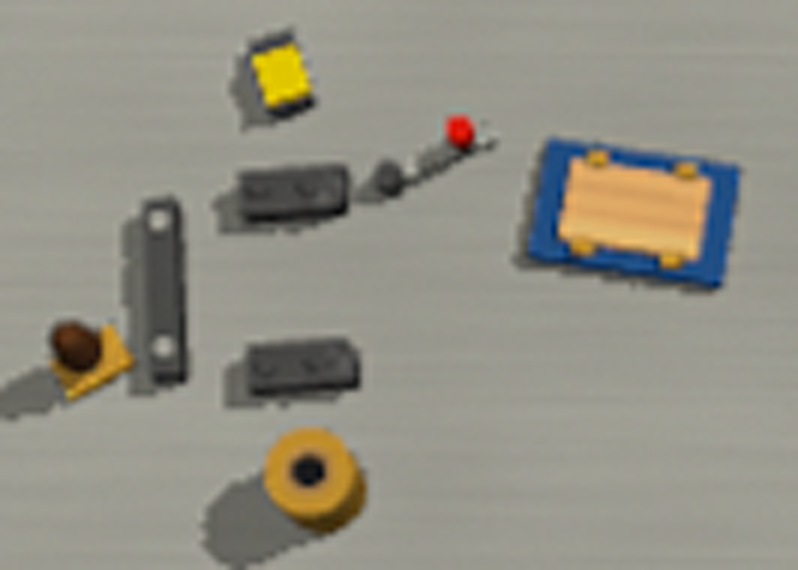

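```bash
python3 - <<'E'
from h import *
c=viewer.capture('wrist');print(np.array(c['hand_eye']).round(3),c['fx'],c['cx'],c['cy'])
E
```

```text
[[-0.    -0.959 -0.283  0.078]
 [ 1.    -0.    -0.    -0.   ]
 [ 0.    -0.283  0.959 -0.135]
 [ 0.     0.     0.     1.   ]] 321.764147754127 321.53139267674055 201.07396256612606
```

play_rows(motion=[-0.96,-0.82,0,0,0,0,-0.96,-0.82,0,0,0,0,-0.96,-0.82,0,0,0,0,-0.96,-0.82,0,0,0,0,-0.96,-0.82,0,0,0,0], gripper=0)

```text
t: 0.57
ee_pos: [0.2983, 0.3978, 0.2472]
tool_rot: [[-0.94, 0.34, -0.0], [0.34, 0.94, -0.0], [0.0, -0.001, -1.0]]
ft_force: [1.0, -0.3, 0.2]
grip_width: 0.0876
grip_force: 0.0
```

play_rows(motion=[-0.96,-0.82,0,0,0,0,-0.96,-0.82,0,0,0,0,-0.96,-0.82,0,0,0,0,-0.96,-0.82,0,0,0,0,-0.96,-0.82,0,0,0,0])

```text
t: 0.98
ee_pos: [0.3918, 0.2329, 0.2475]
tool_rot: [[-0.94, 0.341, 0.0], [0.341, 0.94, 0.0], [-0.0, 0.0, -1.0]]
ft_force: [0.1, -0.7, 0.6]
grip_width: 0.0876
grip_force: 0.0
```

play_rows(motion=[-0.96,-0.82,0,0,0,0,-0.96,-0.82,0,0,0,0,-0.96,-0.82,0,0,0,0,-0.96,-0.82,0,0,0,0,-0.96,-0.82,0,0,0,0])

```text
t: 1.4
ee_pos: [0.4853, 0.068, 0.2475]
tool_rot: [[-0.94, 0.341, 0.0], [0.341, 0.94, 0.0], [-0.0, 0.0, -1.0]]
ft_force: [0.5, 0.2, -0.2]
grip_width: 0.088
grip_force: 0.0
```

play_rows(motion=[-0.96,-0.82,0,0,0,0,-0.96,-0.82,0,0,0,0,-0.96,-0.82,0,0,0,0,0,0,0,0,0,1,0,0,0,0,0,1])

```text
t: 1.82
ee_pos: [0.5414, -0.0311, 0.2463]
tool_rot: [[-0.844, 0.536, -0.002], [0.536, 0.844, 0.0], [0.002, -0.001, -1.0]]
ft_force: [-0.7, -0.1, -1.5]
grip_width: 0.0874
grip_force: 0.0
```

play_rows(motion=[0,0,0,0,0,1,0,0,0,0,0,1,0,0,0,0,0,1,0,0,0,0,0,1,0,0,0,0,0,1])

```text
t: 2.23
ee_pos: [0.5408, -0.0289, 0.2472]
tool_rot: [[-0.466, 0.885, -0.001], [0.885, 0.466, 0.0], [0.0, -0.001, -1.0]]
ft_force: [-1.0, 0.2, -0.4]
grip_width: 0.0879
grip_force: 0.0
```

play_rows(motion=[0,0,0,0,0,1,0,0,0,0,0,1,0,0,0,0,0,1,0,0,0,0,0,1,0,0,0,0,0,1])

```text
t: 2.65
ee_pos: [0.5408, -0.0289, 0.2473]
tool_rot: [[0.039, 0.999, -0.001], [0.999, -0.039, 0.0], [0.0, -0.001, -1.0]]
ft_force: [-0.5, 0.2, 0.0]
grip_width: 0.0878
grip_force: 0.0
```

play_rows(motion=[0,0,0,0,0,1,0,0,0,0,0,0])

```text
t: 2.82
ee_pos: [0.5408, -0.0289, 0.2473]
tool_rot: [[0.142, 0.99, -0.001], [0.99, -0.142, 0.0], [-0.0, -0.001, -1.0]]
ft_force: [0.1, 0.4, -0.3]
grip_width: 0.0879
grip_force: 0.0
```

```bash
python3 - <<'E'
from h import *
cap('wrist','w2.png')
E
```

```text
(no output)
```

View pics/w2.png

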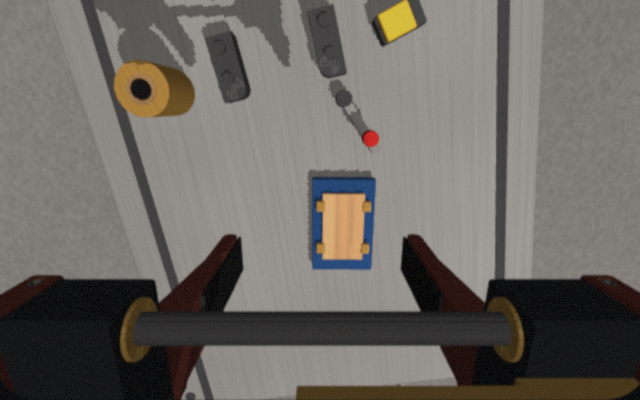

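The wrist view shows the carrier corners at about (312,178), (376,178), (372,269) and (313,269). The knob is at (371,138), the bolt at (344,98), and the blocks end near (236,102) and (332,75). I'll enlarge this for the guides.

```bash
python3 - <<'E'
from h import *
im=cv2.imread('pics/w2.png')[0:160,190:390]
cv2.imwrite('pics/crop2.png',cv2.resize(im,None,fx=3.7,fy=3.7,interpolation=cv2.INTER_CUBIC))
f='w2.png'
for n,u,v,z in [('NL',312,178,.042),('NR',376,178,.042),('TR',372,269,.042),('TL',313,269,.042),('knob',371,138,.072),('bolt',344,98,.048)]: print(n,ray(f,u,v,z).round(4))
E
```

```text
NL [ 0.5308 -0.0242  0.042 ]
NR [ 0.5993 -0.034   0.042 ]
TR [ 0.5843 -0.1422  0.042 ]
TL [ 0.5156 -0.1324  0.042 ]
knob [0.594  0.0126 0.072 ]
bolt [0.5747 0.0526 0.048 ]
```

View pics/crop2.png

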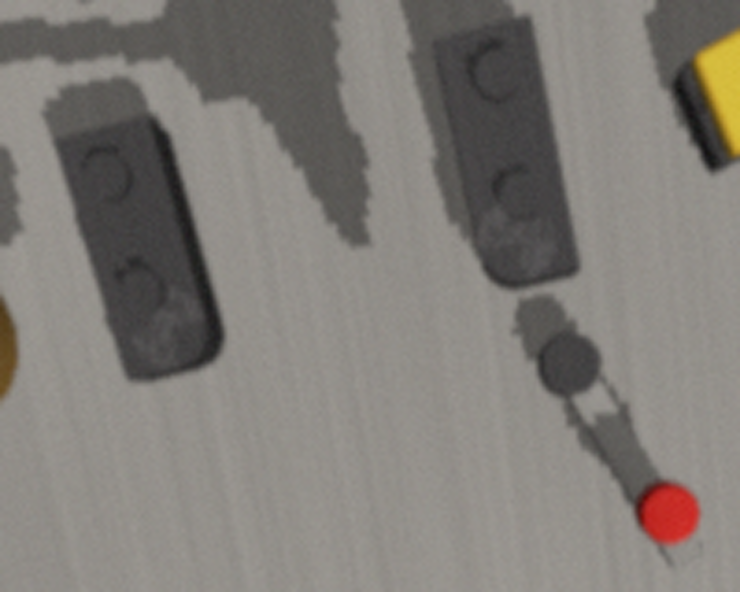

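```bash
python3 - <<'E'
from h import *
P={'L_fo':(57,143),'L_fi':(152,118),'L_i2':(202,330),'L_no':(127,380),'L_m':(150,380),'R_fi':(435,42),'R_fo':(530,17),'R_i2':(478,235),'R_no':(581,272),'R_m':(515,287)}
Q={k:ray('w2.png',190+(u+.5)/3.7-.5,(v+.5)/3.7-.5,.053) for k,(u,v) in P.items()}
for k,q in Q.items():print(k,q.round(4))
W=lambda a,b:np.linalg.norm(Q[a]-Q[b]).round(4)
print(W('L_fo','L_fi'),W('R_fo','R_fi'),W('L_fo','L_no'),W('R_fo','R_no'))
h=[np.degrees(np.arctan2(*(Q[b]-Q[a])[[1,0]])).round(2) for a,b in [('L_no','L_fo'),('R_no','R_fo'),('L_i2','L_fi'),('R_i2','R_fi')]]
print(h); a=np.radians(np.mean(h)+0);print(np.degrees(a))
X=np.array([np.cos(a),np.sin(a)]);Y=np.array([-X[1],X[0]])
for k,q in Q.items():print(k,(q[:2]@X).round(4),(q[:2]@Y).round(4))
bolt=np.array([.5747,.0526]);print('bolt',bolt@X+.023,bolt@Y+.055)
E
```

```text
L_fo [0.4529 0.1233 0.053 ]
L_fi [0.4778 0.1255 0.053 ]
L_i2 [0.4797 0.0746 0.053 ]
L_no [0.4575 0.0652 0.053 ]
L_m [0.4635 0.0643 0.053 ]
R_fi [0.5504 0.1321 0.053 ]
R_fo [0.5743 0.1342 0.053 ]
R_i2 [0.5546 0.0872 0.053 ]
R_no [0.5796 0.0746 0.053 ]
R_m [0.5623 0.0734 0.053 ]
0.025 0.0239 0.0583 0.0598
[np.float64(94.45), np.float64(95.16), np.float64(92.16), np.float64(95.26)]
94.2575
L_fo 0.0893 -0.4608
L_fi 0.0897 -0.4858
L_i2 0.0388 -0.4839
L_no 0.031 -0.461
L_m 0.0297 -0.467
R_fi 0.0909 -0.5587
R_fo 0.0912 -0.5826
R_i2 0.0457 -0.5595
R_no 0.0314 -0.5836
R_m 0.0315 -0.5662
bolt 0.03278967888481529 -0.522019074370451
```

play_rows(motion=[-0.96,0.27,0,0,0,0,-0.96,0.27,0,0,0,0,-0.96,0.27,0,0,0,0,0,0,1,0,0,0,0,0,1,0,0,0])

```text
t: 3.28
ee_pos: [0.5541, -0.1198, 0.1889]
tool_rot: [[0.137, 0.991, 0.004], [0.991, -0.137, -0.001], [-0.001, 0.005, -1.0]]
ft_force: [0.6, -0.7, 0.1]
grip_width: 0.088
grip_force: 0.0
```

play_rows(motion=[0,0,1,0,0,0,0,0,1,0,0,0,0,0,1,0,0,0,0,0,0.9,0,0,0,0,0,0,0,0,0])

```text
t: 3.7
ee_pos: [0.5495, -0.1169, 0.0635]
tool_rot: [[0.135, 0.991, -0.011], [0.991, -0.135, 0.003], [0.001, -0.011, -1.0]]
ft_force: [-0.9, 0.7, -0.7]
grip_width: 0.0878
grip_force: 0.0
```

```bash
python3 - <<'E'
from h import *
cap('wrist','w3.png');s=monitor.read_state();print(s['ee_pos'],s['tool_rot'])
E
```

```text
[ 0.55085822 -0.11721854  0.06704235] [[ 1.35362225e-01  9.90770716e-01 -7.10326037e-03]
 [ 9.90795721e-01 -1.35351793e-01  1.93144976e-03]
 [ 9.52184828e-04 -7.29932532e-03 -9.99972906e-01]]
```

View pics/w3.png

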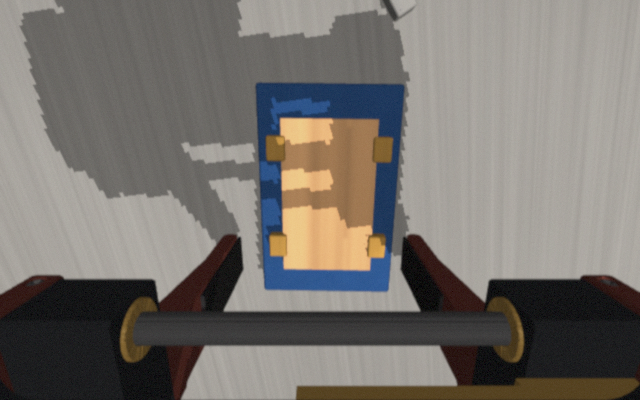

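The carrier (corners (257,84), (404,84), (388,290) and (265,290)) sits between the open fingers, aligned with the tool. I'll lower the gripper and close it.

play_rows(motion=[0,0,0.3,0,0,0,0,0,0,0,0,0,0,0,0,0,0,0])

```text
t: 4.0
ee_pos: [0.5539, -0.118, 0.0633]
tool_rot: [[0.137, 0.991, 0.002], [0.991, -0.137, -0.001], [-0.0, 0.002, -1.0]]
ft_force: [0.5, 0.1, -0.1]
grip_width: 0.0877
grip_force: 0.0
```

play_rows(motion=[0,0,0,0,0,0,0,0,0,0,0,0,0,0,0,0,0,0,0,0,0,0,0,0,0,0,0,0,0,0], gripper=0.25)

```text
t: 4.42
ee_pos: [0.5533, -0.118, 0.0626]
tool_rot: [[0.138, 0.99, 0.001], [0.99, -0.138, -0.0], [-0.0, 0.001, -1.0]]
ft_force: [-2.3, 0.1, 5.1]
grip_width: 0.0694
grip_force: 30.0
```

play_rows(motion=[0,0,0,0,0,0,0,0,0,0,0,0,0,0,0,0,0,0,0,0,0,0,0,0,0,0,0,0,0,0])

```text
t: 4.83
ee_pos: [0.5533, -0.118, 0.0626]
tool_rot: [[0.138, 0.99, 0.001], [0.99, -0.138, -0.0], [-0.0, 0.001, -1.0]]
ft_force: [-2.1, 0.1, 5.5]
grip_width: 0.0697
grip_force: 30.0
```

```bash
python3 - <<'E'
from h import *
s=monitor.read_state();print(s['ee_pos'],s['tool_rot'],s['ft_force'])
E
```

```text
[ 0.55331662 -0.11796594  0.06255882] [[ 1.37877332e-01  9.90448951e-01  8.46530581e-04]
 [ 9.90449264e-01 -1.37877008e-01 -4.30598998e-04]
 [-3.09769222e-04  8.97815432e-04 -9.99999549e-01]] [-2.10642032  0.06216174  5.49011508]
```

play_rows(motion=[0,0,0,0,0,-0.53,0,0,0,0,0,-0.53,0,0,0,0,0,-0.54,0,0,0,0,0,-0.54,0,0,0,0,0,0])

```text
t: 5.25
ee_pos: [0.5539, -0.1176, 0.0626]
tool_rot: [[-0.088, 0.996, 0.002], [0.996, 0.088, 0.0], [-0.0, 0.002, -1.0]]
ft_force: [1.1, 0.7, 5.0]
grip_width: 0.0694
grip_force: 30.0
```

play_rows(motion=[0.44,-0.1,0,0,0,0,0.44,-0.1,0,0,0,0,0.44,-0.1,0,0,0,0,0.44,-0.1,0,0,0,0,0.44,-0.1,0,0,0,0])

```text
t: 5.67
ee_pos: [0.5328, -0.0535, 0.0625]
tool_rot: [[-0.084, 0.997, 0.002], [0.997, 0.084, -0.002], [-0.002, 0.002, -1.0]]
ft_force: [1.1, -3.7, 4.9]
grip_width: 0.0694
grip_force: 30.0
```

play_rows(motion=[0.44,-0.1,0,0,0,0,0,0,0,0,0,0,0,0,0,0,0,0])

```text
t: 5.92
ee_pos: [0.5281, -0.0385, 0.0625]
tool_rot: [[-0.086, 0.996, 0.0], [0.996, 0.086, 0.002], [0.002, 0.001, -1.0]]
ft_force: [-3.8, 4.2, 7.6]
grip_width: 0.0696
grip_force: 30.0
```

```bash
python3 - <<'E'
from h import *
cap('wrist','w4.png')
s=monitor.read_state();print(s['ee_pos'],s['tool_rot'],s['ft_force'])
E
```

```text
[ 0.52814374 -0.03852707  0.06254981] [[-8.54197282e-02  9.96345014e-01  2.86688790e-04]
 [ 9.96342133e-01  8.54187772e-02  2.44655009e-03]
 [ 2.41311938e-03  4.94623765e-04 -9.99996966e-01]] [-3.47775198  4.88508803  8.628929  ]
```

View pics/w4.png

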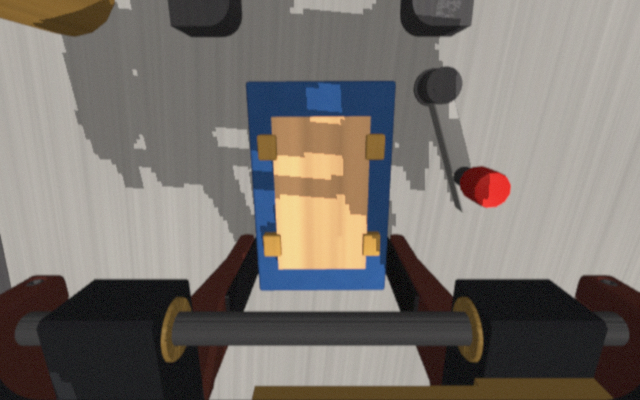

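The carrier's centre column (about 321.5) matches the middle of the gap (block inner faces at 240 and 402), so it's square to the gap. Advancing.

play_rows(motion=[0.3,0,0,0,0,0,0.3,0,0,0,0,0,0.3,0,0,0,0,0,0.2,0,0,0,0,0])

```text
t: 6.3
ee_pos: [0.5258, -0.0077, 0.0625]
tool_rot: [[-0.084, 0.996, 0.002], [0.996, 0.084, -0.002], [-0.002, 0.001, -1.0]]
ft_force: [-0.4, -4.8, 5.5]
grip_width: 0.0693
grip_force: 30.0
```

play_rows(motion=[0.2,0,0,0,0,0,0.2,0,0,0,0,0,0.2,0,0,0,0,0,0.2,0,0,0,0,0])

```text
t: 6.63
ee_pos: [0.5238, 0.0157, 0.0625]
tool_rot: [[-0.084, 0.996, 0.002], [0.996, 0.084, -0.002], [-0.002, 0.001, -1.0]]
ft_force: [0.8, -4.0, 6.6]
grip_width: 0.0695
grip_force: 30.0
```

play_rows(motion=[0.2,0,0,0,0,0,0.2,0,0,0,0,0,0.2,0,0,0,0,0,0,0,0,0,0,0])

```text
t: 6.97
ee_pos: [0.5222, 0.0347, 0.0626]
tool_rot: [[-0.085, 0.996, 0.001], [0.996, 0.085, -0.001], [-0.001, 0.001, -1.0]]
ft_force: [-0.1, -0.3, 6.2]
grip_width: 0.0693
grip_force: 30.0
```

```bash
python3 - <<'E'
from h import *
cap('wrist','w5.png')
s=monitor.read_state();print(s['ee_pos'],s['tool_rot'],s['ft_force'])
E
```

```text
[0.52220999 0.03469478 0.06256488] [[-8.45550615e-02  9.96417755e-01  1.44879930e-03]
 [ 9.96418680e-01  8.45556984e-02 -3.84086565e-04]
 [-5.05214910e-04  1.41113422e-03 -9.99998877e-01]] [-0.09473127 -0.71068384  6.17758726]
```

View pics/w5.png

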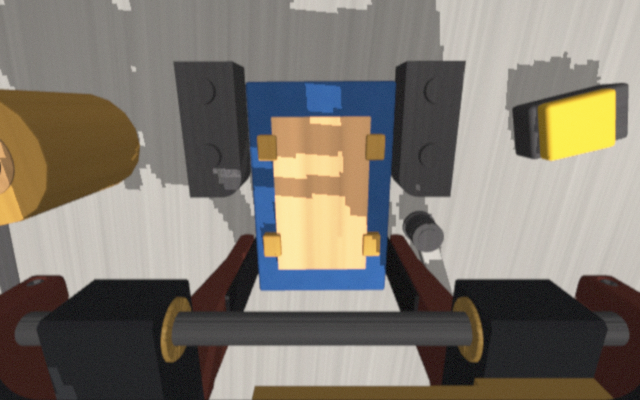

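The nose is inside the gap between the blocks (inner faces at 245 and 396), with the bolt just right of the right finger at (423,231). I'll loosen slightly, back straight off, narrow the fingers and push the tail.

play_rows(motion=[0,0,0,0,0,0,0,0,0,0,0,0,0,0,0,0,0,0], gripper=0.17)

```text
t: 7.27
ee_pos: [0.5213, 0.0345, 0.0608]
tool_rot: [[-0.085, 0.996, -0.002], [0.996, 0.085, 0.0], [0.0, -0.002, -1.0]]
ft_force: [0.4, -0.6, -0.2]
grip_width: 0.0728
grip_force: 0.0
```

play_rows(motion=[-0.2,0,0,0,0,0,-0.2,0,0,0,0,0,-0.4,0,0,0,0,0,-0.4,0,0,0,0,0,-0.4,0,0,0,0,0])

```text
t: 7.68
ee_pos: [0.5261, -0.0151, 0.0616]
tool_rot: [[-0.085, 0.996, -0.0], [0.996, 0.085, -0.0], [-0.0, -0.0, -1.0]]
ft_force: [0.5, -1.1, -0.0]
grip_width: 0.0729
grip_force: 0.0
```

play_rows(motion=[-0.2,0,0,0,0,0,0,0,0,0,0,0])

```text
t: 7.85
ee_pos: [0.5267, -0.0214, 0.0616]
tool_rot: [[-0.083, 0.997, -0.0], [0.997, 0.083, -0.0], [-0.0, -0.0, -1.0]]
ft_force: [0.1, -0.7, 0.2]
grip_width: 0.0728
grip_force: 0.0
```

play_rows(motion=[0,0,0.12,0,0,0,0,0,0,0,0,0,0,0,0,0,0,0,0,0,0,0,0,0,0,0,0,0,0,0], gripper=0.66)

```text
t: 8.27
ee_pos: [0.5266, -0.0191, 0.058]
tool_rot: [[-0.086, 0.996, -0.0], [0.996, 0.086, 0.0], [0.0, -0.0, -1.0]]
ft_force: [-0.4, -0.7, 0.1]
grip_width: 0.043
grip_force: 0.0
```

```bash
python3 - <<'E'
from h import *
cap('wrist','w6.png')
s=monitor.read_state();print(s['ee_pos'],s['tool_rot'],s['ft_force'],s['grip_width'])
E
```

```text
[ 0.52661335 -0.01916784  0.0581092 ] [[-8.61933416e-02  9.96278420e-01  1.33693608e-04]
 [ 9.96278429e-01  8.61933393e-02  2.21996453e-05]
 [ 1.05935290e-05  1.35109520e-04 -9.99999991e-01]] [ 1.06156511 -1.07218375  0.18583832] 0.039103251891011125
```

View pics/w6.png

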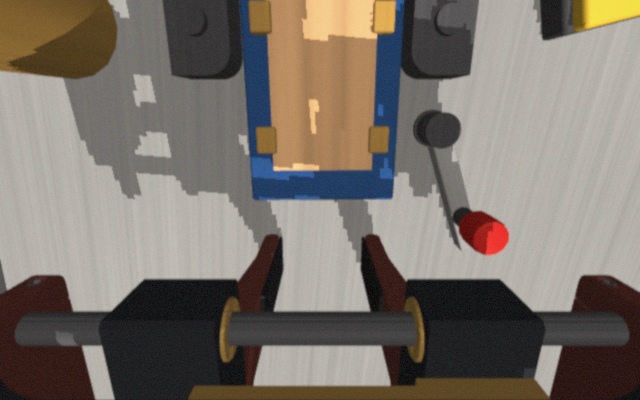

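The tail edge is at row 198, ahead of the narrowed fingers (row 237). The knob at (487,232) is well to the right. Pushing.

play_rows(motion=[0.3,0,0,0,0,0,0.3,0,0,0,0,0,0.25,0,0,0,0,0,0.25,0,0,0,0,0,0.2,0,0,0,0,0])

```text
t: 8.73
ee_pos: [0.5232, 0.0203, 0.0581]
tool_rot: [[-0.086, 0.996, 0.0], [0.996, 0.086, -0.0], [-0.0, 0.0, -1.0]]
ft_force: [0.2, -1.3, 0.9]
grip_width: 0.03
grip_force: 0.9
```

play_rows(motion=[0.15,0,0,0,0,0,0.15,0,0,0,0,0,0.15,0,0,0,0,0,0.1,0,0,0,0,0])

```text
t: 9.07
ee_pos: [0.5219, 0.0362, 0.0581]
tool_rot: [[-0.086, 0.996, 0.0], [0.996, 0.086, -0.0], [-0.0, 0.0, -1.0]]
ft_force: [0.0, -2.5, 0.5]
grip_width: 0.0302
grip_force: 1.0
```

play_rows(motion=[0.1,0,0,0,0,0,0.1,0,0,0,0,0,0,0,0,0,0,0])

```text
t: 9.32
ee_pos: [0.5213, 0.0423, 0.0581]
tool_rot: [[-0.086, 0.996, 0.0], [0.996, 0.086, 0.001], [0.001, 0.0, -1.0]]
ft_force: [0.3, -0.4, 0.6]
grip_width: 0.0298
grip_force: 0.0
```

play_rows(motion=[0.06,0,0,0,0,0,0.06,0,0,0,0,0,0,0,0,0,0,0])

```text
t: 9.57
ee_pos: [0.5212, 0.0445, 0.0581]
tool_rot: [[-0.085, 0.996, 0.001], [0.996, 0.085, -0.002], [-0.002, 0.0, -1.0]]
ft_force: [-0.6, -5.1, 0.1]
grip_width: 0.0298
grip_force: 2.3
```

play_rows(motion=[0.06,0,0,0,0,0,0.06,0,0,0,0,0,0,0,0,0,0,0])

```text
t: 9.82
ee_pos: [0.5212, 0.0448, 0.0581]
tool_rot: [[-0.084, 0.996, 0.001], [0.996, 0.084, -0.008], [-0.009, 0.0, -1.0]]
ft_force: [1.5, -16.3, 0.3]
grip_width: 0.0299
grip_force: 8.1
```

The carrier is home: it stopped with 16 N at TCP gx of about −25 mm, as predicted. Next I'll back off, rise, close the fingers and turn 54° for the latch.

play_rows(motion=[-0.3,0,0,0,0,0,-0.8,0,0,0,0,0,0,0,-1,0,0,0,0,0,-1,0,0,0,0,0,-1,0,0,0])

```text
t: 10.23
ee_pos: [0.5229, 0.0161, 0.1483]
tool_rot: [[-0.085, 0.996, -0.002], [0.996, 0.085, 0.001], [0.002, -0.002, -1.0]]
ft_force: [0.1, -0.2, -0.1]
grip_width: 0.0299
grip_force: 0.0
```

play_rows(motion=[0,0,0,0,0,-1,0,0,0,0,0,-1,0,0,0,0,0,-1,0,0,0,0,0,-1,0,0,0,0,0,-1], gripper=1)

```text
t: 10.65
ee_pos: [0.5234, 0.0165, 0.1479]
tool_rot: [[-0.577, 0.817, -0.0], [0.817, 0.577, 0.001], [0.001, 0.001, -1.0]]
ft_force: [-0.6, 0.3, -0.6]
grip_width: 0.0015
grip_force: 0.0
```

play_rows(motion=[0,0,0,0,0,-1,0,0,0,0,0,-1,0,0,0,0,0,-1,0,0,0,0,0,-1,0,0,0,0,0,0])

```text
t: 11.07
ee_pos: [0.5234, 0.0164, 0.1478]
tool_rot: [[-0.858, 0.513, -0.0], [0.513, 0.858, 0.001], [0.001, 0.001, -1.0]]
ft_force: [-0.2, 0.3, 0.2]
grip_width: 0.0007
grip_force: 0.0
```

```bash
cat >> h.py <<'E'
M=np.array([.5186,.0695]);X=np.array([-.0854,.9963]);Y=np.array([-.9963,-.0854])
def G(p): d=np.array(p)[:2]-M; return np.array([d@X,d@Y])
E
python3 - <<'E'
from h import *
cap('top','top2.png')
s=monitor.read_state();R=s['tool_rot'];p=s['ee_pos'];print(p,R,s['grip_width'],s['joint_positions'])
d=np.array([.6204,-.0048,.079])-p;print('units',R.T@d/.03)
im=cv2.imread('pics/top2.png')
cv2.imwrite('pics/crop3.png',cv2.resize(im[130:225,205:338],None,fx=6,fy=6,interpolation=cv2.INTER_CUBIC))
E
```

```text
[0.52342231 0.01635986 0.14785073] [[-8.55487993e-01  5.17822499e-01 -3.90874592e-04]
 [ 5.17822032e-01  8.55487897e-01  8.95615389e-04]
 [ 7.98158282e-04  5.63784737e-04 -9.99999523e-01]] 0.00016408280990902653 [-3.42729544e-02 -1.11474890e-01  1.60818120e+00  8.84148975e-04
  1.64530765e+00 -1.06070012e+00]
units [-3.13250828  1.06921357  2.29312807]
```

View pics/crop3.png

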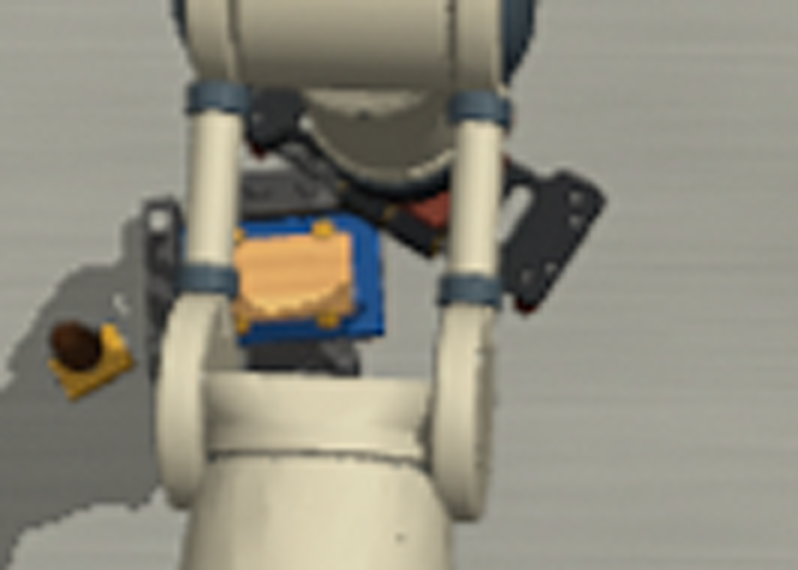

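The top view shows the carrier seated with its nose at the stop bar (edge near column 190) and its tail just outside the mouth. That used my last picture view, so I'll locate the knob by colour in code.

play_rows(motion=[-0.78,0.27,0,0,0,0,-0.78,0.27,0,0,0,0,-0.78,0.27,0,0,0,0,-0.78,0.27,0,0,0,0,0,0,0,0,0,0])

```text
t: 11.53
ee_pos: [0.6227, -0.0053, 0.146]
tool_rot: [[-0.854, 0.52, -0.001], [0.52, 0.854, 0.0], [0.001, -0.0, -1.0]]
ft_force: [0.1, 0.9, -1.0]
grip_width: 0.0007
grip_force: 0.0
```

```bash
cat >> h.py <<'E'
def knob(f):
    cap('wrist',f); im=cv2.imread('pics/'+f).astype(int); m=((im[:,:,2]>170)&(im[:,:,1]<70)&(im[:,:,0]<70)).astype(np.uint8)
    n,l,st,c=cv2.connectedComponentsWithStats(m); i=1+np.argmax(st[1:,4]); 
    k=ray(f,*c[i],.068); g=G(k); a=np.arctan2(-(g[0]+.023),g[1]+.055)
    print('px',c[i],st[i],'knob',k,'guides',g,'r',np.hypot(g[0]+.023,g[1]+.055),'a',a); return g
E
python3 - <<'E'
from h import *
knob('w7.png'); s=monitor.read_state();print(s['ee_pos'],G(s['ee_pos']))
E
```

```text
px [321.18263473 175.44011976] [311 166  21  20 334] knob [0.59435997 0.01154703 0.068     ] guides [-0.06420844 -0.07053047] r 0.04403783999579097 a 1.9312106245064016
[ 0.62117889 -0.00478753  0.1463611 ] [-0.08277291 -0.09585519]
```

```bash
python3 - <<'E'
from h import *
s=monitor.read_state();R=s['tool_rot'];p=G(s['ee_pos'])
B=np.array([[X@R[:2,0],Y@R[:2,0]],[X@R[:2,1],Y@R[:2,1]]]) # guides->tool
n=B[0]/np.linalg.norm(B[0]);print(n)
for a in np.r_[1.93:-.05:-.193]:
    c=np.array([-.023,-.055])+.045*np.array([-np.sin(a),np.cos(a)])-.018*n
    print(a.round(2),c.round(4),(B@(c-p)/.03).round(2));p=c
print((s['ee_pos'][2]-.079)/.03)
E
```

```text
[0.59045445 0.80707096]
1.93 [-0.0758 -0.0853] [ 0.42 -0.02]
1.74 [-0.078 -0.077] [ 0.18 -0.23]
1.54 [-0.0786 -0.0683] [ 0.22 -0.19]
1.35 [-0.0775 -0.0597] [ 0.25 -0.14]
1.16 [-0.0748 -0.0515] [ 0.27 -0.09]
0.96 [-0.0706 -0.0439] [ 0.29 -0.04]
0.77 [-0.065  -0.0373] [0.29 0.02]
0.58 [-0.0583 -0.0319] [0.28 0.08]
0.39 [-0.0506 -0.0278] [0.26 0.13]
0.19 [-0.0423 -0.0254] [0.23 0.17]
-0.0 [-0.0336 -0.0245] [0.19 0.22]
2.245370097761065
```

Descend and start the push along this arc, two rows per waypoint.

play_rows(motion=[0,0,0.8,0,0,0,0,0,0.8,0,0,0,0,0,0.65,0,0,0,0,0,0,0,0,0])

```text
t: 11.92
ee_pos: [0.6171, -0.004, 0.0754]
tool_rot: [[-0.855, 0.518, -0.008], [0.518, 0.855, 0.001], [0.008, -0.003, -1.0]]
ft_force: [-1.3, -0.4, -1.1]
grip_width: 0.0006
grip_force: 0.0
```

play_rows(motion=[0.21,-0.01,0,0,0,0,0.21,-0.01,0,0,0,0,0.09,-0.12,0,0,0,0,0.09,-0.12,0,0,0,0])

```text
t: 12.25
ee_pos: [0.6014, -0.0021, 0.0829]
tool_rot: [[-0.856, 0.516, 0.004], [0.516, 0.856, -0.001], [-0.004, 0.001, -1.0]]
ft_force: [1.6, -2.1, 0.3]
grip_width: 0.0005
grip_force: 1.2
```

play_rows(motion=[0.11,-0.1,0,0,0,0,0.11,-0.1,0,0,0,0,0.13,-0.07,0,0,0,0,0.13,-0.07,0,0,0,0])

```text
t: 12.58
ee_pos: [0.583, -0.0032, 0.0811]
tool_rot: [[-0.856, 0.517, 0.001], [0.517, 0.856, 0.0], [-0.0, 0.001, -1.0]]
ft_force: [0.4, -1.5, 0.5]
grip_width: 0.0002
grip_force: 0.7
```

```bash
python3 - <<'E'
from h import *
knob('w8.png'); s=monitor.read_state();print(s['ee_pos'],G(s['ee_pos']),s['ft_force'])
E
```

```text
px [312.55555556 228.8       ] [310 223   6  13  45] knob [0.563789   0.00306967 0.068     ] guides [-0.07004368 -0.03934865] r 0.049578951949812336 a 1.2496174117082413
[ 0.58231804 -0.00291989  0.08077169] [-0.07759345 -0.05729763] [ 0.99251609  0.90734336 -0.00402273]
```

play_rows(motion=[0.13,-0.05,0,0,0,0,0.14,-0.04,0,0,0,0,0.14,-0.02,0,0,0,0,0.15,-0.02,0,0,0,0])

```text
t: 12.97
ee_pos: [0.5664, 0.0023, 0.0802]
tool_rot: [[-0.856, 0.516, -0.001], [0.516, 0.856, 0.0], [0.001, -0.0, -1.0]]
ft_force: [0.3, -1.6, 0.1]
grip_width: 0.0006
grip_force: 0.7
```

play_rows(motion=[0.14,0.01,0,0,0,0,0.15,0.01,0,0,0,0,0.14,0.04,0,0,0,0,0.14,0.04,0,0,0,0])

```text
t: 13.3
ee_pos: [0.5535, 0.014, 0.0804]
tool_rot: [[-0.856, 0.516, -0.0], [0.516, 0.856, 0.0], [0.0, 0.0, -1.0]]
ft_force: [0.6, -1.0, 0.1]
grip_width: 0.0003
grip_force: 0.5
```

play_rows(motion=[0.13,0.06,0,0,0,0,0.13,0.07,0,0,0,0,0.11,0.08,0,0,0,0,0.12,0.09,0,0,0,0])

```text
t: 13.63
ee_pos: [0.5458, 0.0292, 0.0806]
tool_rot: [[-0.856, 0.516, 0.0], [0.516, 0.856, -0.0], [-0.0, 0.0, -1.0]]
ft_force: [0.5, -2.6, 0.0]
grip_width: 0.0003
grip_force: 0.5
```

```bash
python3 - <<'E'
from h import *
knob('w9.png'); s=monitor.read_state();print(s['ee_pos'],G(s['ee_pos']),s['ft_force'])
E
```

```text
px [315.  229.5] [315 228   1   4   4] knob [0.52736556 0.03644842 0.068     ] guides [-0.03367787 -0.00591053] r 0.05023737065473265 a 0.21418214825086174
[0.5455825  0.02994287 0.08055892] [-0.04171507 -0.02350448] [0.300823   0.82390655 0.16308815]
```

play_rows(motion=[0.09,0.1,0,0,0,0,0.09,0.11,0,0,0,0,0,0,0,0,0,0])

```text
t: 13.93
ee_pos: [0.5452, 0.0365, 0.0807]
tool_rot: [[-0.856, 0.517, 0.002], [0.517, 0.856, -0.002], [-0.003, -0.001, -1.0]]
ft_force: [3.5, -4.7, -0.9]
grip_width: 0.0004
grip_force: 2.4
```

play_rows(motion=[0.05,0.06,0,0,0,0,0,0,0,0,0,0])

```text
t: 14.1
ee_pos: [0.5454, 0.0374, 0.0808]
tool_rot: [[-0.856, 0.517, 0.003], [0.517, 0.856, -0.005], [-0.005, -0.002, -1.0]]
ft_force: [4.7, -8.4, -1.9]
grip_width: 0.0003
grip_force: 4.3
```

play_rows(motion=[0.05,0.06,0,0,0,0,0,0,0,0,0,0])

```text
t: 14.27
ee_pos: [0.5457, 0.0386, 0.081]
tool_rot: [[-0.855, 0.518, 0.005], [0.518, 0.855, -0.006], [-0.007, -0.003, -1.0]]
ft_force: [7.4, -12.1, -3.0]
grip_width: 0.0004
grip_force: 6.2
```

The end stop is holding: force rose to 14 N with almost no travel. I'll back off, rise and verify by numbers.

play_rows(motion=[-0.5,0,0,0,0,0,-0.8,0,0,0,0,0,0,0,-1,0,0,0,0,0,-1,0,0,0,0,0,-1,0,0,0])

```text
t: 14.68
ee_pos: [0.5769, 0.0218, 0.1704]
tool_rot: [[-0.856, 0.517, -0.003], [0.517, 0.856, 0.001], [0.003, -0.001, -1.0]]
ft_force: [0.2, -1.0, -0.7]
grip_width: 0.0003
grip_force: 0.0
```

play_rows(motion=[-1,0,-1,0,0,0,-1,0,-1,0,0,0,0,0,0,0,0,0,0,0,0,0,0,0])

```text
t: 15.02
ee_pos: [0.6291, -0.0092, 0.2309]
tool_rot: [[-0.856, 0.517, 0.003], [0.517, 0.856, 0.0], [-0.002, 0.002, -1.0]]
ft_force: [-0.6, 0.2, -0.8]
grip_width: 0.0003
grip_force: 0.0
```

```bash
python3 - <<'E'
from h import *
knob('w10.png')
im=cv2.imread('pics/w10.png').astype(int)
m=((im[:,:,0]>im[:,:,2]+40)&(im[:,:,0]>70)).astype(np.uint8)
n,l,st,c=cv2.connectedComponentsWithStats(m);i=1+np.argmax(st[1:,4]);print(st[i])
v,u=np.where(l==i);P=np.array([G(ray('w10.png',a,b,.042)) for a,b in zip(u,v)])
print('blue gx,gy range (home -15..95, +-35)',np.percentile(P,[.5,99.5],axis=0).round(4))
E
```

```text
px [319.13023256  61.12093023] [312  53  16  17 215] knob [0.53013762 0.04839606 0.068     ] guides [-0.02201117 -0.00969265] r 0.0453181391251974 a -0.021821519470668446
[ 300    0  113   83 2097]
blue gx,gy range (home -15..95, +-35) [[-0.014  -0.035 ]
 [ 0.0602  0.0328]]
```

The knob is at the shut position (a ≈ 0 within measurement error) and the tail is at −14 mm. Handing in.

```bash
python3 -c "
from station import job_done;print(job_done())"
```

```text
the job is handed in; nothing more can be done
None
```

The carrier is pushed home against the stop bar, the latch is fully shut behind it, the bystanders were not touched, and the job was handed in at about 15 s; the carrier was lined up by gripping its sides while it slid flat, then pushed home from the tail.

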